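Pack a two-layer gift box

TASK

Pack the open white gift box. First lay the foil parcel flat in the middle of the box, lengthways on its floor, then set the card insert over it with its wells upward, right down until it stands level on the floor of the box, and only then seat the round tin upright in the insert's large well and the small jar upright in its small well. The roll of labels, the ribbon and the marker pen are packing supplies, not part of the gift: leave them where they are.

Things in the scene. Friction and masses are not known exactly. Their poses are not given: they have to be found in the camera images.
- gift_base: Open gift box without its lid: white card, outside 182 (its x) x 134 (its y) x 46 mm high, walls and floor 3 mm thick (176 x 128 mm inside), small brass plate on one long side. Fixed to the table. Origin: centre of its underside; z up. Its flat white lid, 24 mm high, lies at the back and is not needed; the printed box at the far right is other stock.
- insert: Loose brown card platform, 166 (its x) x 118 (its y) mm, top 36 mm above the foot; hollow below, 24 mm clear. Round wells 10 mm deep: 70 mm wide at x = -43 mm, 48 mm wide at x = +43 mm, both y = 0. Grip rib between them at x = 0: 12 mm thick (x), 60 long (y), 36 to 52 mm above the foot. Fits lengthways in the box either way round, 5 mm play a side. Origin: centre of its foot; z up. 90 g.
- parcel: Parcel of chocolate in crumpled silver-white foil, 59 (its x) x 116 (its y) x 20 mm, 90 g, lying flat on the open table in front, well apart from the heap of like parcels at the right edge. Origin: centre of its underside; y along its length, z up. It can be gripped across its 59 mm width; it fits under the insert.
- tin: Round pastille tin with a red lid and white sides, 63 mm across (60 mm at the bottom), 27 mm high, 90 g. Origin: centre of its underside; z up.
- jar: Small round jar of brown caramel with a white paper band and a wide brass-coloured screw cap, 40 mm across, 46 mm high, 90 g. Origin: centre of its underside; z up.
- label_roll: Bystander: roll of white labels with a hole in the middle, 44 mm across, 26 mm high, lying flat. Origin: centre of its underside.
- ribbon_roll: Bystander: spool of red ribbon between two white flanges, 62 mm across with a loose ribbon end to 76 mm, 38 mm high, lying flat. Origin: at its underside, near the centre.
- marker: Bystander: marker pen, white with a black cap, 135 mm long, 17 mm thick, lying on the table near the middle. Origin: at its underside, halfway along.

How it is judged:
By the outcome, as a careful person would: the job done as asked, in the order asked, and still so for the second after the job is handed in, with the robot touching nothing.
It also fails if it takes over 96 s, if anything falls off the work surface, if the arm or the gripper's body presses on something with over 40 N, if the wrist force passes 120 N, or if a joint passes its speed limit or range.

ROBOT

A 7-joint arm with a two-finger parallel gripper is mounted at the origin on a cart in front of the work surface, level with it; the furniture and walls round the work are solid. World frame = base frame: x ahead of the robot, y to its left, z up, the work surface at z = 0. Lengths are in m, angles in rad, forces in N, time in s.
With the tool pointing down it reaches from about 0.4 to 0.85 m from the base axis. Payload 10.4 kg.
Tool frame: the origin (TCP) lies on the mounting face of the last link; the fingertips stand 173 mm ahead of it and the grasp point (between the pads) lies 155 mm ahead of it (manip.tip_extent is the distance from the TCP to the fingertips, in m); z points along the fingers, y is the line along which they close (so a half turn about z gives the same grasp; the last joint's range is limited). The gripper opens to 85 mm and grips with 20 to 120 N. Pads are 22 mm wide; open, the fingers measure 114 mm over their backs; the gripper's body (76 mm by 85 mm) begins 54 mm behind the grasp point. The pads swing forward as they close: fully open they stand 13 mm farther back than shut.
Start: joints at [1.229, 0.332, -0.065, 1.46, 0.022, 1.35, -0.088], TCP at [0.196, -0.594, 0.405] pointing down, gripper open.
Joint ranges: [-2.6, 2.6], [-0.5, 2.12], [-1.47, 1.34], [0.16, 2.42], [-1.27, 4.41], [0.06, 2.06], [-2.6, 2.6]. Speed limits (rad/s): [2.22, 2.22, 2.79, 2.79, 3.14, 3.14, 3.14].

INTERFACE

Orientations are given as a unit quaternion [x, y, z, w].
In Python, from workcell import manip gives the robot as it stands.
- The arm moves only by the tool move_arm, never from a script. Its argument "plan" is one flat list of numbers, 7 for each row, row after row: the turn, a rotation vector about the tool's x, y, z in rad, then the shift along the tool's x, y, z in m, then the finger opening in m, from 0 to 0.0854. In form: [ax, ay, az, dx, dy, dz, gripper, ax, ay, az, dx, dy, dz, gripper, ...]. A call has 1 to 12 rows; each row is the pose to reach, as a shift and turn from the pose commanded when the call began, along the tool's axes at that moment; what a row does not reach only later rows make up. A row lasts 1/8 s, in which the tool goes at most 62.5 mm and 10.7 degrees, less where a joint would pass 70% of its speed; a pose out of reach is approached as far as the arm can. A call with a gripper value outside its range is refused whole. The fingers move at their own pace and stop on an object; "squeeze" is the grip in N (left out, the last holds). Time passes only in rows, so rows that repeat a pose let the fingers close. It gives the time, the measured TCP pose, the force, the opening and the grip force at its end, in the units of the state.
- manip.get_obs(): the state, without advancing time (a new reading comes with each control period).
- manip.camera(name): name is "scene" or "top"; returns a dict with "color" (480x640x3 uint8, red, green, blue), "fx", "fy", "cx", "cy" (pixels), "cam_to_world" (4x4, takes a point from camera to world coordinates). Camera axes: x right, y down, z forward; pixel columns grow to the right and rows downward; lengths in m; the calibration is good to about 2 mm. A picture is of the moment at which its call begins. There is no depth.
- manip.hand_in(): hands the job in; it is judged then, once.
Trained networks look in a picture, given as the dict that the camera call returned (one of the last four; its "shot" number tells which), for a name from the list of things; names that differ only in an ending like _2 or _b are one class to them, and where a whole thing is asked for, a point or a joint stands for the part that bears it (a point fixed in the world has none). Each returns a list of dicts, best first, with "conf" (0 to 1); they miss things now and then, are a little off and sometimes report something else, mostly with a low value. They report only what shows in the picture. A call takes as long as a camera call.
- manip.look_for(picture, label): "position" ([x, y, z] in m, in the coordinates of the camera as it stood for that picture, good to about 4 mm: the middle of the surface that is visible of it).
- manip.silhouettes(picture, label): "pixels" (480x640 bool, what is visible of it).
- manip.tip_of(picture, label): "position" ([x, y, z] in m, in the coordinates of the camera as it stood for that picture, good to about 4 mm: a listed point, or the origin of a listed thing).
The state is a dict: "clock": time; "joint_pos": joint angles; "joint_velocities": joint speeds; "tau": joint torques, N m; "position": TCP position; "ee_rot": TCP orientation; "ft_force": force on the tool from outside, world axes, zero at the start; "torque": the same for the moment, N m; "grip_width": opening from 0.0 (shut) to 1.0 (fully open); "grasp_force": force on a finger pad.
Only numpy, scipy, OpenCV 4.12 (cv2) and the standard library are available. Lean on these libraries where they do the work, as an engineer would, in place of code of your own. Each camera call takes 0.05 s, during which the arm holds its last target. There are 200 camera calls.

## Working session

There is one attempt and no reset: what is moved stays moved. The work goes in short steps, Python scripts to look and compute and a tool call to move; the robot and the scene stay as the last step left them, time stands still between calls to the robot, and variables do not carry over. Pictures are saved under pics/ and viewed, at most 14 in all, crops included, and the job is handed in when it is done.

Besides the shell and the picture viewer there is one more tool, called in YAML: its name, and indented under it one key for each argument. move_arm: Moves the arm, as the interface text tells. Its arguments: {"type":"object","properties":{"plan":{"type":"array","items":{"type":"number"}},"squeeze":{"type":"number"}},"required":["plan"]}

```bash
mkdir -p pics; cat > h.py <<'E'
import numpy as np, cv2
from scipy.spatial.transform import Rotation as R
from workcell import manip
def shot(name, fn=None):
    p=manip.camera(name)
    if fn: cv2.imwrite('pics/'+fn, p['color'][:,:,::-1])
    return p
def w(p,pos):
    return (p['cam_to_world']@np.r_[pos,1])[:3]
def ray(p,u,v,z):
    T=p['cam_to_world']; d=T[:3,:3]@np.array([(u-p['cx'])/p['fx'],(v-p['cy'])/p['fy'],1.]); o=T[:3,3]
    return o+d*(z-o[2])/d[2]
def rect(p,mask,z):
    """min-area rect of mask projected on plane z: centre, size, long axis angle"""
    v,u=np.nonzero(mask); pts=np.array([ray(p,a,b,z)[:2] for a,b in zip(u,v)],np.float32)
    (c,s,a)=cv2.minAreaRect(pts*1000)
    if s[0]<s[1]: a+=90
    return np.round(c,1),np.round(sorted(s),1),round((a+90)%180-90,1),len(u)
def state():
    o=manip.get_obs(); print({k:np.round(o[k],4) for k in('clock','position','ee_rot','ft_force','grip_width','grasp_force','joint_pos')}); return o
E
cat > a.py <<'E'
from h import *
o=state()
print(manip.tip_extent)
for cam in('top','scene'):
    p=shot(cam,cam+'0.png'); print(cam,np.round(p['cam_to_world'],3).tolist(),p['fx'])
    for n in 'gift_base insert parcel tin jar label_roll ribbon_roll marker'.split():
        t=[(np.round(w(p,d['position']),3).tolist(),round(d['conf'],2)) for d in manip.tip_of(p,n)[:2]]
        l=[(np.round(w(p,d['position']),3).tolist(),round(d['conf'],2)) for d in manip.look_for(p,n)[:2]]
        print(n,t,l)
E
python3 a.py
```

```text
{'clock': np.float64(0.0), 'position': array([ 0.1959, -0.5934,  0.4039]), 'ee_rot': array([ 9.873e-01,  1.588e-01, -1.000e-04, -7.000e-04]), 'ft_force': array([0.4094, 0.1662, 0.6285]), 'grip_width': np.float64(1.0027), 'grasp_force': np.float64(0.0), 'joint_pos': array([ 1.2294,  0.3329, -0.0647,  1.4609,  0.0216,  1.3499, -0.0885])}
0.1734
top [[0.024, -0.99, 0.139, 0.303], [-1.0, -0.025, -0.009, 0.055], [0.012, -0.139, -0.99, 1.197], [0.0, 0.0, 0.0, 1.0]] 602.6134193563232
gift_base [([0.593, -0.119, -0.001], 0.82)] [([0.6, -0.121, 0.003], 0.69)]
insert [([0.583, 0.267, -0.003], 0.55)] [([0.584, 0.264, 0.038], 0.83)]
parcel [([0.427, 0.031, 0.001], 0.96), ([0.413, -0.118, 0.004], 0.41)] [([0.427, 0.031, 0.02], 0.79)]
tin [([0.363, 0.328, 0.002], 0.89), ([0.424, 0.029, 0.002], 0.6)] [([0.366, 0.329, 0.026], 0.83)]
jar [([0.416, -0.118, -0.001], 0.84)] [([0.412, -0.115, 0.049], 0.95), ([0.389, 0.179, 0.027], 0.17)]
label_roll [([0.392, 0.18, 0.004], 0.63)] [([0.392, 0.179, 0.027], 0.59)]
ribbon_roll [([0.416, -0.253, 0.001], 0.92)] [([0.422, -0.25, 0.036], 0.77), ([0.387, 0.175, 0.
[... 157 characters left out ...]
19, -0.775, -0.632, 0.7], [0.0, 0.0, 0.0, 1.0]] 450.16871584022033
gift_base [([0.594, -0.121, 0.002], 0.84)] [([0.589, -0.119, 0.011], 0.59), ([0.4, 0.17, 0.027], 0.35)]
insert [([0.581, 0.263, 0.001], 0.91)] [([0.594, 0.248, 0.036], 0.86)]
parcel [([0.43, 0.03, 0.001], 0.96)] [([0.432, 0.026, 0.02], 0.59)]
tin [([0.365, 0.329, 0.002], 0.63)] [([0.373, 0.32, 0.03], 0.94)]
jar [] [([0.422, -0.125, 0.037], 0.97)]
label_roll [([0.394, 0.178, 0.005], 0.53), ([0.429, 0.033, 0.002], 0.16)] [([0.4, 0.166, 0.025], 0.74), ([0.618, 0.052, 0.014], 0.45)]
ribbon_roll [([0.416, -0.256, 0.005], 0.95)] [([0.436, -0.258, 0.041], 0.85)]
marker [([0.614, 0.051, -0.002], 0.65)] [([0.617, 0.052, 0.012], 0.91)]
```

View pics/top0.png

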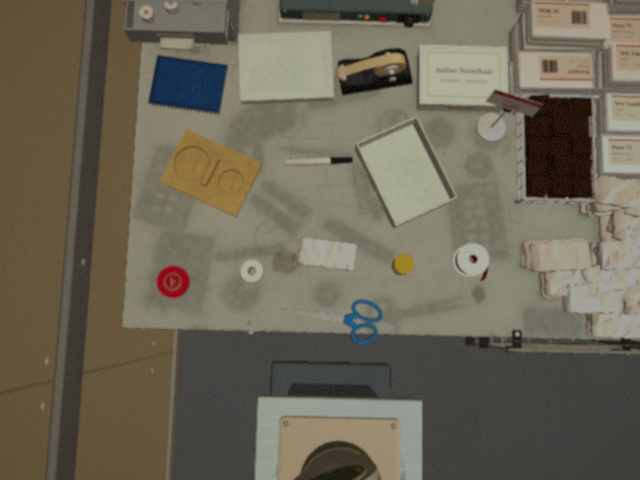

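View pics/scene0.png

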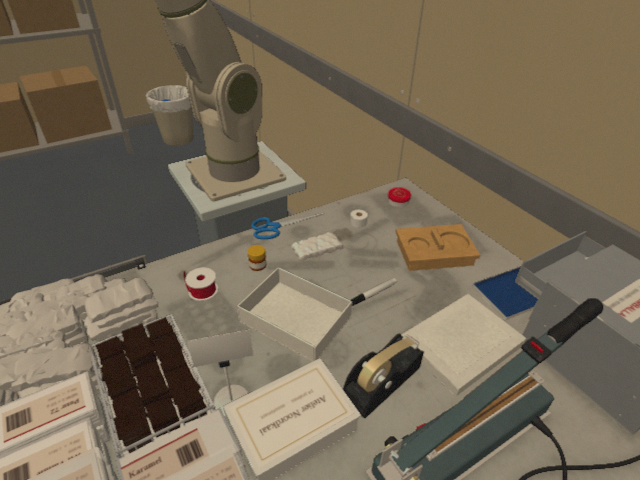

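```bash
cat > b.py <<'E'
from h import *
p=shot('top')
for n,z in (('gift_base',.046),('insert',.036),('parcel',.018),('tin',.027),('jar',.046),('marker',.01),('label_roll',.026)):
    s=manip.silhouettes(p,n)
    if s: print(n,rect(p,s[0]['pixels'],z),round(s[0]['conf'],2))
E
python3 b.py
```

```text
gift_base (array([ 590.2, -115.7]), array([143.6, 187.1]), 26.9, 6688) 0.83
insert (array([580.8, 264.7]), array([120.8, 168.7]), 66.7, 5038) 0.7
parcel (array([427. ,  32.4]), array([ 55.9, 110.2]), 84.5, 1532) 0.82
tin (array([364.9, 328. ]), array([59.8, 62.2]), -88.6, 854) 0.87
jar (array([ 419.4, -246.7]), array([66.2, 68.7]), 76.4, 955) 0.51
marker (array([615.1,  50.6]), array([ 18.7, 131.6]), -88.4, 497) 0.79
label_roll (array([389. , 176.5]), array([40.9, 41.5]), 46.8, 362) 0.59
```

The top view agrees with the networks: the box is at px (405,172), the insert at (210,172) with its large well at the upper left, the parcel at (328,254), the tin at (173,282) and the jar at (403,264). The scene view shows the same layout, with all the parts standing clear of each other.

```bash
cat >> h.py <<'E'
def rel(*targets):
    """targets (x,y,z,deg of tool y in world): print turn and shift in present tool axes"""
    o=manip.get_obs(); Rc=R.from_quat(o['ee_rot']); p=np.array(o['position'])
    print('t',round(o['clock'],2),'p',np.round(p,4),'ydeg',np.round(np.degrees(np.arctan2(*Rc.as_matrix()[1::-1,1])),1),'w',round(o['grip_width']*85.4,1),'F',np.round(o['ft_force'],1),'g',round(o['grasp_force'],1))
    for x,y,z,a in targets:
        a=np.radians(a); ty=np.array([np.cos(a),np.sin(a),0]); tz=np.array([0,0,-1.]); tx=np.cross(ty,tz)
        Rt=R.from_matrix(np.c_[tx,ty,tz])
        print(np.round((Rc.inv()*Rt).as_rotvec(),3),np.round(Rc.inv().apply(np.array([x,y,z])-p),4))
E
python3 -c "
from h import *
rel((.45,-.25,.36,-40),(.428,.031,.25,-5.5),(.428,.031,.19,-5.5))"
```

```text
t 2.1 p [ 0.1959 -0.5935  0.4048] ydeg -71.7 w 85.4 F [ 0.4 -0.7  0.3] g 0.0
[ 0.     0.    -0.554] [ 0.349  -0.2466  0.0447]
[ 0.     0.    -1.156] [ 0.4161 -0.5203  0.1547]
[ 0.     0.    -1.156] [ 0.4161 -0.5204  0.2147]
```

move_arm:
  plan: [0,0,-0.55,0.349,-0.247,0.045,0.0854,0,0,-0.55,0.349,-0.247,0.045,0.0854,0,0,-0.55,0.349,-0.247,0.045,0.0854,0,0,-0.55,0.349,-0.247,0.045,0.0854,0,0,-0.55,0.349,-0.247,0.045,0.0854,0,0,-0.55,0.349,-0.247,0.045,0.0854,0,0,-1.156,0.416,-0.52,0.155,0.0854,0,0,-1.156,0.416,-0.52,0.155,0.0854,0,0,-1.156,0.416,-0.52,0.155,0.0854,0,0,-1.156,0.416,-0.52,0.155,0.0854,0,0,-1.156,0.416,-0.52,0.155,0.0854,0,0,-1.156,0.416,-0.52,0.155,0.0854]
  squeeze: 30

```text
clock: 3.6
position: [0.4274, 0.0336, 0.2492]
ee_rot: [0.739, 0.674, 0.0, -0.0]
ft_force: [-0.6, -0.2, 0.2]
grip_width: 1.0
grasp_force: 0.0
```

```bash
python3 -c "
from h import *
rel((.428,.031,.25,-5.5),(.428,.031,.19,-5.5),(.428,.031,.176,-5.5))"
```

```text
t 3.6 p [0.4274 0.0336 0.2492] ydeg -5.3 w 85.4 F [-0.6 -0.2  0.2] g 0.0
[ 0.    -0.     0.003] [-0.0025  0.0008 -0.0008]
[ 0.    -0.     0.003] [-0.0025  0.0008  0.0592]
[ 0.    -0.     0.003] [-0.0025  0.0008  0.0732]
```

move_arm:
  plan: [0,0,0,-0.002,0.001,0.05,0.0854,0,0,0,-0.002,0.001,0.065,0.0854,0,0,0,-0.002,0.001,0.073,0.0854,0,0,0,-0.002,0.001,0.073,0.0854,0,0,0,-0.002,0.001,0.073,0.0854]

```text
clock: 4.22
position: [0.4293, 0.0284, 0.1777]
ee_rot: [0.74, 0.672, 0.001, 0.001]
ft_force: [0.5, -0.4, -0.5]
grip_width: 1.001
grasp_force: 0.0
```

move_arm:
  plan: [0,0,0,0,0,0.002,0.0854,0,0,0,0,0,0.004,0.0854,0,0,0,0,0,0.004,0.0854]

```text
clock: 4.6
position: [0.4287, 0.0285, 0.1727]
ee_rot: [0.74, 0.672, -0.0, 0.0]
ft_force: [0.3, 0.0, 0.5]
grip_width: 1.0
grasp_force: 0.0
```

```bash
python3 -c "
from h import *
rel((.428,.031,.172,-5.5)); shot('top','t1.png');p=shot('scene'); cv2.imwrite('pics/s1.png',cv2.resize(p['color'][150:300,200:400,::-1],(800,600)))"
```

```text
t 4.6 p [0.4287 0.0285 0.1727] ydeg -5.5 w 85.4 F [0.3 0.  0.5] g 0.0
[-0.  0.  0.] [ 0.0024 -0.0009  0.0007]
```

View pics/s1.png

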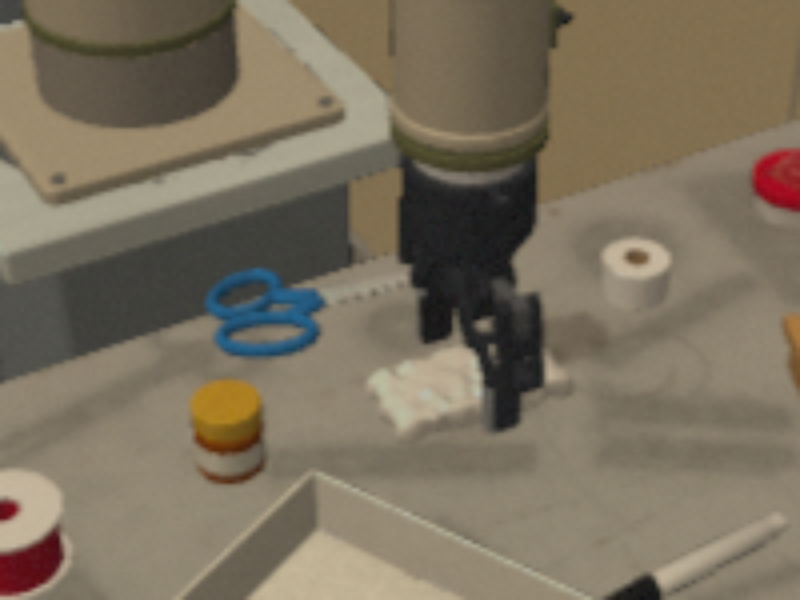

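The near finger is at about (500,400) and the far one at (430,330). They straddle the parcel, whose centre is near (470,385), and the tips are clear of the table. I'll close here.

move_arm:
  plan: [0,0,0,0.002,0,0,0.045,0,0,0,0.002,0,0,0.045,0,0,0,0.002,0,0,0.045,0,0,0,0.002,0,0,0.045,0,0,0,0.002,0,0,0.045,0,0,0,0.002,0,0,0.045]
  squeeze: 30

```text
clock: 5.45
position: [0.4291, 0.0309, 0.173]
ee_rot: [0.74, 0.672, 0.0, 0.0]
ft_force: [-2.3, 1.3, 6.0]
grip_width: 0.668
grasp_force: 30.9
```

```bash
python3 -c "
from h import *
rel((.428,.031,.29,-5.5),(.594,-.1195,.29,-63.1))"
```

```text
t 5.45 p [0.4291 0.0309 0.173 ] ydeg -5.5 w 57.0 F [-2.3  1.3  6. ] g 30.9
[ 0. -0.  0.] [ 0.     -0.0011 -0.117 ]
[ 0.    -0.     1.006] [-0.1339  0.1785 -0.1169]
```

move_arm:
  plan: [0,0,0,0,0,-0.05,0.045,0,0,0,0,0,-0.117,0.045,0,0,0,0,0,-0.117,0.045,0,0,1.006,-0.134,0.179,-0.117,0.045,0,0,1.006,-0.134,0.179,-0.117,0.045,0,0,1.006,-0.134,0.179,-0.117,0.045,0,0,1.006,-0.134,0.179,-0.117,0.045,0,0,1.006,-0.134,0.179,-0.117,0.045,0,0,1.006,-0.134,0.179,-0.117,0.045,0,0,1.006,-0.134,0.179,-0.117,0.045,0,0,1.006,-0.134,0.179,-0.117,0.045,0,0,1.006,-0.134,0.179,-0.117,0.045]

```text
clock: 6.95
position: [0.5942, -0.1199, 0.2895]
ee_rot: [0.973, 0.233, -0.0, -0.0]
ft_force: [-0.8, -0.0, -1.7]
grip_width: 0.671
grasp_force: 33.6
```

```bash
python3 -c "
from h import *
rel((.594,-.1195,.22,-63.1),(.594,-.1195,.179,-63.1),(.594,-.1195,.177,-63.1))
p=shot('top'); c=p['color'][60:300,280:600,::-1]; cv2.imwrite('pics/t2.png',cv2.resize(c,(800,600)))
for d in manip.tip_of(p,'parcel')[:2]: print(w(p,d['position']),d['conf'])
p=shot('scene')
for d in manip.tip_of(p,'parcel')[:2]: print(w(p,d['position']),d['conf'])
"
```

```text
t 6.95 p [ 0.5942 -0.1199  0.2895] ydeg -63.1 w 57.3 F [-0.8 -0.  -1.7] g 33.6
[-0.  0.  0.] [ 0.     -0.0005  0.0695]
[-0.  0.  0.] [ 0.     -0.0005  0.1105]
[-0.  0.  0.] [ 0.     -0.0005  0.1125]
[ 0.59484877 -0.12129875  0.12097287] 0.92
[ 0.59311635 -0.11841103  0.11843088] 0.84
[0.36691976 0.32575286 0.00414483] 0.19
```

View pics/t2.png

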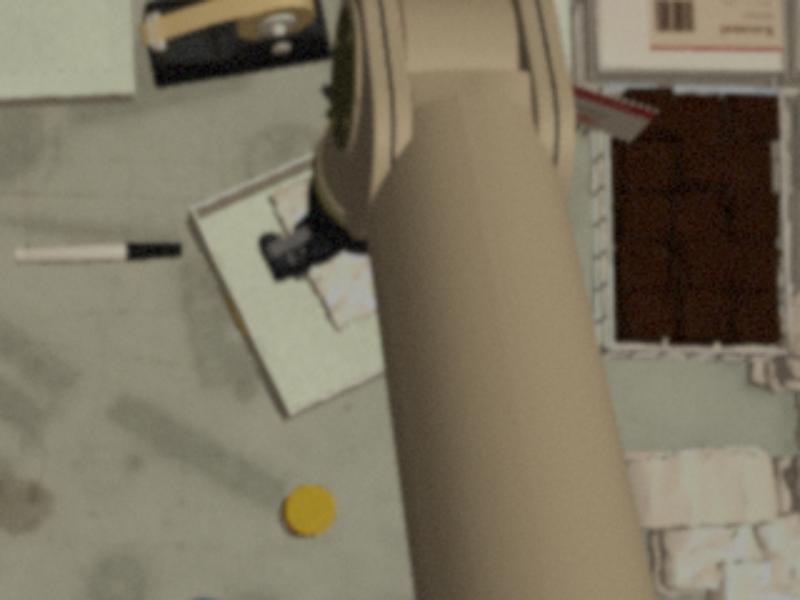

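The parcel (crop 270–380, 190–330) is held parallel to the box walls and centred over the box. Next I'll lower it and release with a small opening.

move_arm:
  plan: [0,0,0,0,0,0.055,0.045,0,0,0,0,0,0.09,0.045,0,0,0,0,0,0.104,0.045,0,0,0,0,0,0.109,0.045,0,0,0,0,0,0.112,0.045,0,0,0,0,0,0.112,0.045,0,0,0,0,0,0.112,0.045]

```text
clock: 8.02
position: [0.5946, -0.12, 0.1786]
ee_rot: [0.973, 0.232, 0.001, 0.0]
ft_force: [-0.3, 0.3, -1.1]
grip_width: 0.663
grasp_force: 33.6
```

```bash
python3 -c "
from h import *
rel((.594,-.1195,.176,-63.1))"
```

```text
t 8.03 p [ 0.5946 -0.12    0.1786] ydeg -63.1 w 56.6 F [-0.3  0.3 -1.1] g 33.6
[ 0.001 -0.001 -0.001] [-0.0003 -0.0008  0.0026]
```

Not yet on the floor, so I'll go 2 mm lower, release and retreat.

move_arm:
  plan: [0,0,0,0,0,0.002,0.045,0,0,0,0,0,0.002,0.045,0,0,0,0,0,0.001,0.07,0,0,0,0,0,0,0.07,0,0,0,0,0,0,0.07,0,0,0,0,0,0,0.07,0,0,0,0,0,-0.05,0.07,0,0,0,0,0,-0.112,0.07,0,0,0,0,0,-0.112,0.07]

```text
clock: 9.15
position: [0.5959, -0.1199, 0.2951]
ee_rot: [0.973, 0.232, 0.004, 0.002]
ft_force: [-0.6, 0.8, -0.6]
grip_width: 0.823
grasp_force: 0.0
```

```bash
python3 -c "
from h import *
rel((.5825,.2655,.29,66.7),(.5825,.2655,.225,66.7))"
```

```text
t 9.15 p [ 0.5959 -0.1199  0.2951] ydeg -63.1 w 70.2 F [-0.6  0.8 -0.6] g 0.0
[ 0.011  0.003 -2.266] [ 0.1621 -0.3499  0.0042]
[ 0.011  0.003 -2.266] [ 0.1617 -0.3502  0.0692]
```

move_arm:
  plan: [0,0,-2.266,0.162,-0.35,0.004,0.05,0,0,-2.266,0.162,-0.35,0.004,0.05,0,0,-2.266,0.162,-0.35,0.004,0.05,0,0,-2.266,0.162,-0.35,0.004,0.05,0,0,-2.266,0.162,-0.35,0.004,0.05,0,0,-2.266,0.162,-0.35,0.004,0.05,0,0,-2.266,0.162,-0.35,0.004,0.05,0,0,-2.266,0.162,-0.35,0.004,0.05,0,0,-2.266,0.162,-0.35,0.004,0.05,0,0,-2.266,0.162,-0.35,0.004,0.05,0,0,-2.266,0.162,-0.35,0.004,0.05,0,0,-2.266,0.162,-0.35,0.004,0.05]

```text
clock: 10.65
position: [0.5806, 0.2653, 0.2848]
ee_rot: [0.207, 0.978, -0.0, -0.0]
ft_force: [-0.4, 1.1, 0.2]
grip_width: 0.585
grasp_force: 0.0
```

```bash
python3 -c "
from h import *
rel((.5825,.2655,.235,66.7),(.5825,.2655,.213,66.7))
p=shot('top'); c=p['color'][60:300,80:500,::-1]; cv2.imwrite('pics/t3.png',cv2.resize(c,(800,457)))
for n,z in (('gift_base',.046),('parcel',.02)):
  for d in manip.tip_of(p,n)[:2]: print(n,w(p,d['position']),d['conf'])
  for s in manip.silhouettes(p,n)[:1]: print(n,rect(p,s['pixels'],z),round(s['conf'],2))
"
```

```text
t 10.65 p [0.5806 0.2653 0.2848] ydeg 66.1 w 50.0 F [-0.4  1.1  0.2] g 0.0
[-0.001 -0.001 -0.01 ] [-0.0017  0.001   0.0498]
[-0.001 -0.001 -0.01 ] [-0.0018  0.001   0.0718]
gift_base [ 5.90728760e-01 -1.15836770e-01  5.70868427e-04] 0.86
gift_base [ 0.58215896  0.26111574 -0.00589535] 0.26
gift_base (array([ 590., -116.]), array([144.5, 186.9]), 26.3, 5256) 0.8
parcel [ 0.59238722 -0.12167272  0.00277342] 0.97
parcel (array([ 592.5, -120.1]), array([ 59.3, 115.2]), 26.4, 1557) 0.93
```

View pics/t3.png

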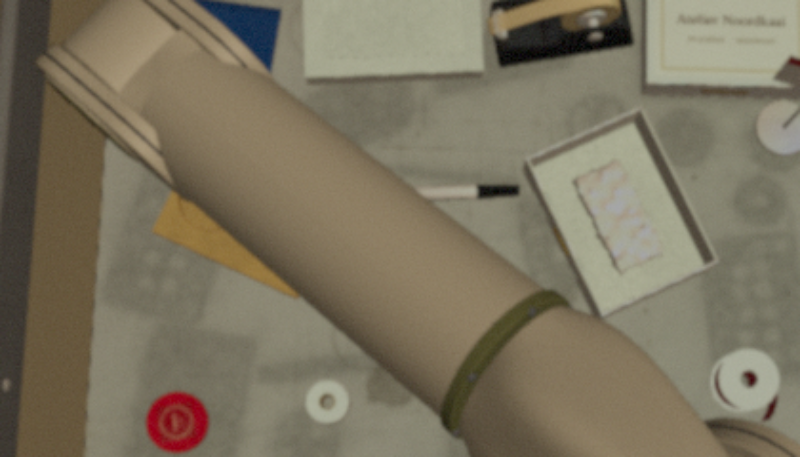

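The parcel lies flat in the middle of the box, lengthways (crop 575–660, 160–270). Next, the insert's rib.

move_arm:
  plan: [0,0,-0.01,-0.002,0.001,0.05,0.05,0,0,-0.01,-0.002,0.001,0.062,0.05,0,0,-0.01,-0.002,0.001,0.069,0.05,0,0,-0.01,-0.002,0.001,0.071,0.05,0,0,-0.01,-0.002,0.001,0.071,0.05]

```text
clock: 11.52
position: [0.5831, 0.2658, 0.2158]
ee_rot: [0.205, 0.979, 0.0, 0.001]
ft_force: [0.1, -0.5, 1.2]
grip_width: 0.584
grasp_force: 0.0
```

```bash
python3 -c "
from h import *
rel((.5825,.2655,.213,66.7))
p=shot('scene'); c=p['color'][180:300,360:520,::-1]; cv2.imwrite('pics/s3.png',cv2.resize(c,(800,600),interpolation=cv2.INTER_CUBIC))
"
```

```text
t 11.53 p [0.5831 0.2658 0.2158] ydeg 66.3 w 49.9 F [ 0.1 -0.5  1.2] g 0.0
[ 0.001  0.001 -0.006] [ 0.0005 -0.0006  0.0028]
```

View pics/s3.png

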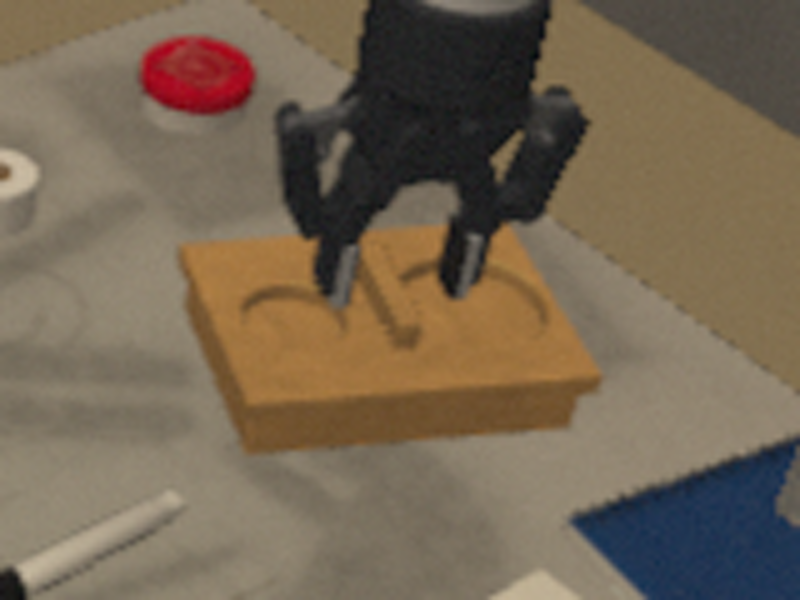

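The fingers at (340,280) and (460,265) straddle the rib at (390,300). I'll close on it.

move_arm:
  plan: [0,0,-0.006,0,0,0.002,0.0,0,0,-0.006,0,0,0.002,0.0,0,0,-0.006,0,0,0.002,0.0,0,0,-0.006,0,0,0.002,0.0,0,0,-0.006,0,0,0.002,0.0,0,0,-0.006,0,0,0.002,0.0,0,0,-0.006,0,0,0.002,0.0]
  squeeze: 50

```text
clock: 12.45
position: [0.583, 0.2656, 0.213]
ee_rot: [0.202, 0.979, 0.0, 0.0]
ft_force: [-0.2, -0.2, 6.3]
grip_width: 0.121
grasp_force: 51.6
```

```bash
python3 -c "
from h import *
rel((.5825,.2655,.33,66.7),(.594,-.1195,.33,26.7))"
```

```text
t 12.45 p [0.583  0.2656 0.213 ] ydeg 66.7 w 10.3 F [-0.2 -0.2  6.3] g 51.6
[ 0.  0. -0.] [ 0.0004 -0.0003 -0.117 ]
[0.    0.    0.698] [-0.1625 -0.3493 -0.117 ]
```

move_arm:
  plan: [0,0,0,0,0,-0.04,0.0,0,0,0,0,0,-0.08,0.0,0,0,0,0,0,-0.117,0.0,0,0,0.15,-0.02,-0.044,-0.117,0.0,0,0,0.3,-0.044,-0.095,-0.117,0.0,0,0,0.4,-0.068,-0.146,-0.117,0.0,0,0,0.5,-0.092,-0.197,-0.117,0.0,0,0,0.6,-0.116,-0.248,-0.117,0.0,0,0,0.698,-0.14,-0.3,-0.117,0.0,0,0,0.698,-0.155,-0.333,-0.117,0.0,0,0,0.698,-0.162,-0.349,-0.117,0.0,0,0,0.698,-0.162,-0.349,-0.117,0.0]

```text
clock: 13.95
position: [0.5935, -0.1194, 0.3293]
ee_rot: [0.525, 0.851, 0.0, -0.0]
ft_force: [0.3, 1.6, -0.6]
grip_width: 0.127
grasp_force: 50.8
```

move_arm:
  plan: [0,0,0,0,0,0,0.0,0,0,0,0,0,0,0.0]

```text
clock: 14.2
position: [0.5937, -0.1171, 0.3298]
ee_rot: [0.524, 0.852, 0.0, -0.0]
ft_force: [-0.4, 0.3, -1.4]
grip_width: 0.125
grasp_force: 50.8
```

```bash
python3 -c "
from h import *
rel((.594,-.1195,.27,26.7),(.594,-.1195,.216,26.7))
p=shot('top'); c=p['color'][60:300,280:600,::-1]; cv2.imwrite('pics/t4.png',cv2.resize(c,(800,600)))
for d in manip.tip_of(p,'insert')[:2]: print(w(p,d['position']),d['conf'])
for s in manip.silhouettes(p,'insert')[:1]: print(rect(p,s['pixels'],.15),round(s['conf'],2))
p=shot('scene','s4.png')
for d in manip.tip_of(p,'insert')[:2]: print(w(p,d['position']),d['conf'])
"
```

```text
t 14.2 p [ 0.5937 -0.1171  0.3298] ydeg 26.9 w 10.7 F [-0.4  0.3 -1.4] g 50.8
[ 0.    -0.     0.003] [-0.0023 -0.0009  0.0598]
[ 0.    -0.     0.003] [-0.0023 -0.0009  0.1138]
[ 0.59692585 -0.11750368  0.11628425] 0.66
(array([ 586.3, -102.2]), array([ 91.3, 168.2]), 26.8, 3467) 0.79
[ 0.59182723 -0.11988583  0.12006279] 0.63
```

View pics/s4.png

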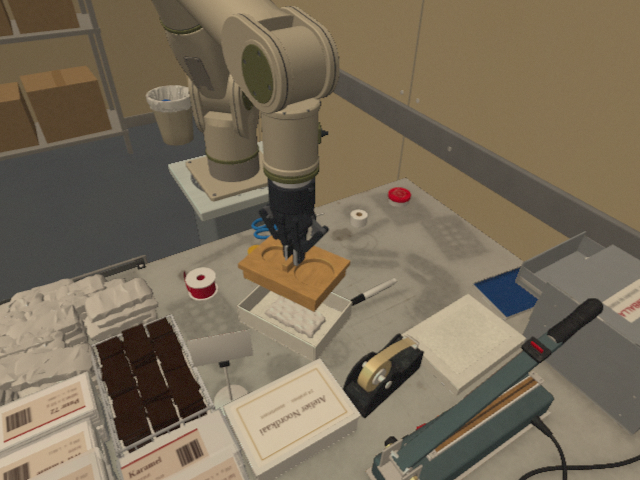

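The insert hangs level at (295,270), lengthways over the box with the parcel visible under it. I'll lower it slowly, stopping partway to check the force.

move_arm:
  plan: [0,0,0,-0.002,-0.001,0.04,0.0,0,0,0,-0.002,-0.001,0.06,0.0,0,0,0,-0.002,-0.001,0.065,0.0,0,0,0,-0.002,-0.001,0.069,0.0,0,0,0,-0.002,-0.001,0.073,0.0,0,0,0,-0.002,-0.001,0.077,0.0,0,0,0,-0.002,-0.001,0.081,0.0,0,0,0,-0.002,-0.001,0.084,0.0,0,0,0,-0.002,-0.001,0.084,0.0,0,0,0,-0.002,-0.001,0.084,0.0]

```text
clock: 15.7
position: [0.5937, -0.1213, 0.2458]
ee_rot: [0.525, 0.851, 0.0, 0.0]
ft_force: [-0.5, 0.8, -0.2]
grip_width: 0.12
grasp_force: 50.8
```

```bash
python3 -c "
from h import *
rel((.594,-.1195,.216,26.7))
p=shot('scene'); c=p['color'][210:360,200:400,::-1]; cv2.imwrite('pics/s5.png',cv2.resize(c,(800,600),interpolation=cv2.INTER_CUBIC))
"
```

```text
t 15.7 p [ 0.5937 -0.1213  0.2458] ydeg 26.7 w 10.2 F [-0.5  0.8 -0.2] g 50.8
[0. 0. 0.] [0.0015 0.0011 0.0298]
```

View pics/s5.png

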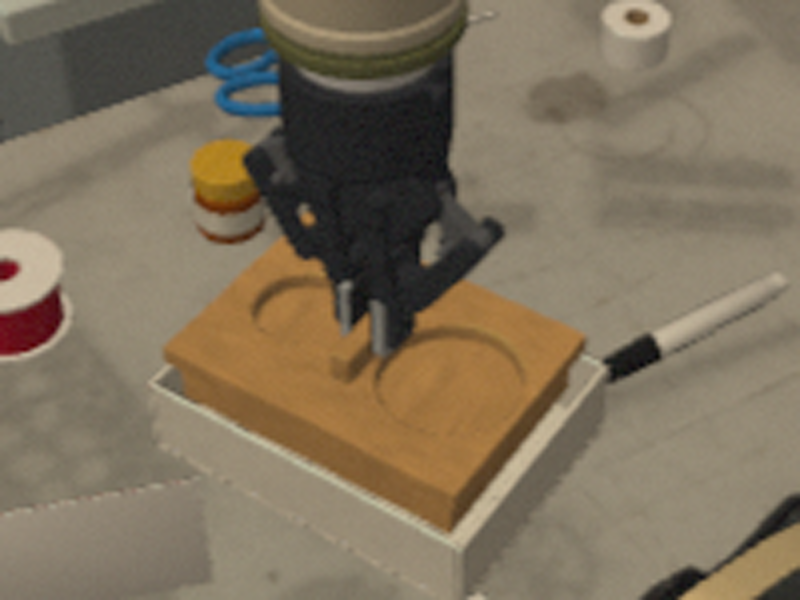

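The insert is inside the rim all round, with no contact force. Continuing down.

move_arm:
  plan: [0,0,0,0.001,0,0.005,0.0,0,0,0,0.001,0,0.01,0.0,0,0,0,0.001,0,0.015,0.0,0,0,0,0.001,0,0.02,0.0,0,0,0,0.001,0,0.024,0.0,0,0,0,0.001,0,0.027,0.0,0,0,0,0.001,0,0.028,0.0,0,0,0,0.001,0,0.028,0.0]

```text
clock: 16.75
position: [0.5932, -0.1204, 0.2178]
ee_rot: [0.525, 0.851, -0.0, 0.0]
ft_force: [0.5, 0.6, -0.4]
grip_width: 0.12
grasp_force: 50.8
```

```bash
python3 -c "
from h import *
rel((.594,-.1195,.216,26.7))"
```

```text
t 16.75 p [ 0.5932 -0.1204  0.2178] ydeg 26.7 w 10.2 F [ 0.5  0.6 -0.4] g 50.8
[ 0.  0. -0.] [0.0005 0.0011 0.0018]
```

move_arm:
  plan: [0,0,0,0,0.001,0.001,0.0,0,0,0,0,0.001,0.002,0.0,0,0,0,0,0.001,0.002,0.0,0,0,0,0,0.001,0.002,0.035,0,0,0,0,0.001,0.002,0.035,0,0,0,0,0.001,0.002,0.035,0,0,0,0,0.001,0.002,0.035,0,0,0,0,0.001,-0.04,0.035,0,0,0,0,0.001,-0.1,0.06,0,0,0,0,0.001,-0.1,0.0854]

```text
clock: 18.0
position: [0.5954, -0.1195, 0.3226]
ee_rot: [0.525, 0.851, 0.001, 0.004]
ft_force: [1.0, -0.8, -0.1]
grip_width: 0.819
grasp_force: 0.0
```

```bash
python3 -c "
from h import *
rel((.48,.15,.32,42),(.365,.3285,.26,42),(.365,.3285,.19,42))
p=shot('scene'); c=p['color'][210:360,200:400,::-1]; cv2.imwrite('pics/s6.png',cv2.resize(c,(800,600),interpolation=cv2.INTER_CUBIC))
for d in manip.tip_of(p,'insert')[:2]: print(w(p,d['position']),d['conf'])
"
```

```text
t 18.0 p [ 0.5954 -0.1195  0.3226] ydeg 26.7 w 70.0 F [ 1.  -0.8 -0.1] g 0.0
[ 0.005  0.006 -0.267] [0.2926 0.018  0.0012]
[ 0.005  0.006 -0.267] [ 0.504  -0.0049  0.06  ]
[ 0.005  0.006 -0.267] [ 0.5044 -0.0053  0.13  ]
[ 0.59406969 -0.12132265  0.00577444] 0.66
```

View pics/s6.png

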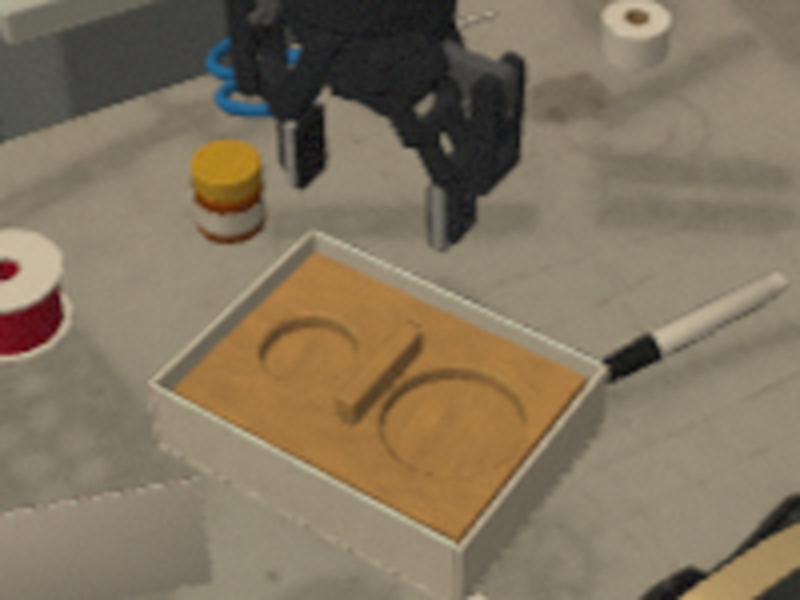

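The insert stands level on the floor of the box, evenly below the rim. Its small well is at (305,350) and its large well at (450,420). Next, the tin.

```bash
python3 -c "
from h import *
rel((.365,.3285,.27,0),)"
```

```text
t 18.1 p [ 0.5941 -0.12    0.3181] ydeg 26.7 w 83.4 F [-0.9  0.1 -0.3] g 0.0
[0.001 0.001 0.466] [ 0.5037 -0.0032  0.0475]
```

move_arm:
  plan: [0,0,0.466,0.504,-0.003,0.047,0.0854,0,0,0.466,0.504,-0.003,0.047,0.0854,0,0,0.466,0.504,-0.003,0.047,0.0854,0,0,0.466,0.504,-0.003,0.047,0.0854,0,0,0.466,0.504,-0.003,0.047,0.0854,0,0,0.466,0.504,-0.003,0.047,0.0854,0,0,0.466,0.504,-0.003,0.047,0.0854,0,0,0.466,0.504,-0.003,0.047,0.0854,0,0,0.466,0.504,-0.003,0.047,0.0854,0,0,0.466,0.504,-0.003,0.047,0.0854,0,0,0.466,0.504,-0.003,0.047,0.0854,0,0,0.466,0.504,-0.003,0.047,0.0854]
  squeeze: 30

```text
clock: 19.6
position: [0.3658, 0.3277, 0.2705]
ee_rot: [0.708, 0.706, -0.0, 0.0]
ft_force: [-1.1, -0.0, -0.8]
grip_width: 0.999
grasp_force: 0.0
```

```bash
python3 -c "
from h import *
rel((.365,.3285,.27,0),(.365,.3285,.182,0))
p=shot('scene')
for d in manip.tip_of(p,'tin')[:2]: print(w(p,d['position']),d['conf'])
p=shot('top')
for n,z in (('gift_base',.046),('insert',.039)):
  for d in manip.tip_of(p,n)[:2]: print(n,w(p,d['position']),d['conf'])
  for s in manip.silhouettes(p,n)[:1]: print(n,rect(p,s['pixels'],z),round(s['conf'],2))
for n in ('tin','jar'):
  for d in manip.tip_of(p,n)[:2]: print(n,w(p,d['position']),d['conf'])
cv2.imwrite('pics/t6.png',p['color'][:,:,::-1])
"
```

```text
t 19.6 p [0.3658 0.3277 0.2705] ydeg -0.1 w 85.3 F [-1.1 -0.  -0.8] g 0.0
[ 0.     0.001 -0.003] [ 0.0008 -0.0008  0.0005]
[ 0.     0.001 -0.003] [ 0.0008 -0.0008  0.0885]
gift_base [ 4.10410264e-01 -1.18366277e-01  3.43447583e-04] 0.42
gift_base (array([ 590.1, -116.4]), array([144.6, 187.6]), 27.0, 1767) 0.84
insert [ 5.93523464e-01 -1.22072657e-01  5.13107726e-04] 0.85
insert (array([ 591.8, -118.5]), array([121.7, 169.5]), 26.5, 5040) 0.91
tin [0.36693708 0.33266742 0.00155461] 0.38
jar [ 4.12280204e-01 -1.16121315e-01  2.84542958e-04] 0.73
```

move_arm:
  plan: [0,0,0,0.001,-0.001,0.05,0.0854,0,0,0,0.001,-0.001,0.075,0.0854,0,0,0,0.001,-0.001,0.085,0.0854,0,0,0,0.001,-0.001,0.088,0.0854,0,0,0,0.001,-0.001,0.088,0.05,0,0,0,0.001,-0.001,0.088,0.05,0,0,0,0.001,-0.001,0.088,0.05,0,0,0,0.001,-0.001,0.088,0.05,0,0,0,0.001,-0.001,0.088,0.05,0,0,0,0.001,-0.001,0.088,0.05]
  squeeze: 30

```text
clock: 21.3
position: [0.3642, 0.3303, 0.1839]
ee_rot: [0.707, 0.707, 0.001, 0.0]
ft_force: [-2.2, -0.6, 6.1]
grip_width: 0.704
grasp_force: 31.1
```

```bash
python3 -c "
from h import *
rel((.365,.3285,.31,0),(.6314,-.1007,.31,-63.3))
p=shot('top'); a=np.radians(26.6); C=np.array([.593,-.120]); W=np.array([[np.cos(a),np.sin(a)],[np.sin(a),-np.cos(a)]])
# rectified view 4px/mm, right=long axis (+26.6deg), down=(sin,-cos); plane z=.039
T=p['cam_to_world']; Ti=np.linalg.inv(T)
q=[];im=[]
for s,t in((-.1,-.075),(.1,-.075),(.1,.075),(-.1,.075)):
    P=Ti@np.r_[C+s*W[0]+t*W[1],.039,1]; im.append([P[0]/P[2]*p['fx']+p['cx'],P[1]/P[2]*p['fy']+p['cy']]); q.append([(s+.1)*4000,(t+.075)*4000])
H=cv2.getPerspectiveTransform(np.float32(im),np.float32(q))
r=cv2.warpPerspective(p['color'][:,:,::-1],H,(800,600),flags=cv2.INTER_CUBIC)
cv2.circle(r,(400+172,300),140,(255,0,0),1);cv2.circle(r,(400-172,300),96,(255,0,0),1)
cv2.imwrite('pics/r.png',r)"
```

```text
t 21.3 p [0.3642 0.3303 0.1839] ydeg -0.0 w 60.1 F [-2.2 -0.6  6.1] g 31.1
[ 0.002 -0.001 -0.   ] [-0.0017  0.001  -0.1261]
[ 1.000e-03 -1.000e-03  1.105e+00] [-0.4309  0.2675 -0.1259]
```

View pics/r.png

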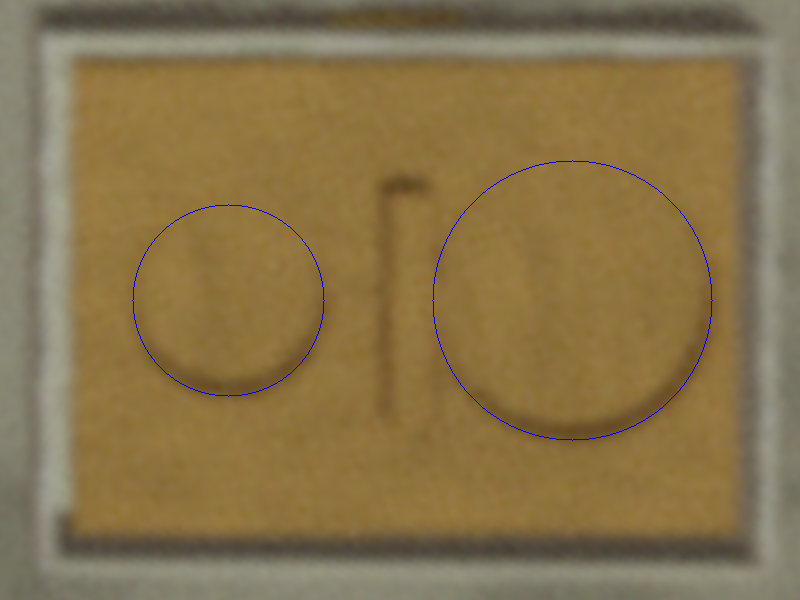

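The predicted circles fall on the wells to within about 1 mm. I'll lift the tin and carry it over.

move_arm:
  plan: [0,0,0,0,0,-0.05,0.05,0,0,0,0,0,-0.1,0.05,0,0,0.15,-0.045,0.03,-0.126,0.05,0,0,0.3,-0.095,0.06,-0.126,0.05,0,0,0.45,-0.145,0.09,-0.126,0.05,0,0,0.6,-0.195,0.121,-0.126,0.05,0,0,0.75,-0.245,0.152,-0.126,0.05,0,0,0.9,-0.295,0.183,-0.126,0.05,0,0,1.0,-0.345,0.214,-0.126,0.05,0,0,1.105,-0.39,0.242,-0.126,0.05,0,0,1.105,-0.42,0.26,-0.126,0.05,0,0,1.105,-0.431,0.267,-0.126,0.05]

```text
clock: 22.85
position: [0.6314, -0.1034, 0.309]
ee_rot: [0.973, 0.229, 0.0, 0.0]
ft_force: [-0.7, 0.8, -1.6]
grip_width: 0.7
grasp_force: 34.4
```

move_arm:
  plan: [0,0,0,0,0,0,0.05,0,0,0,0,0,0.04,0.05,0,0,0,0,0,0.06,0.05,0,0,0,0,0,0.06,0.05,0,0,0,0,0,0.06,0.05]

```text
clock: 23.48
position: [0.6313, -0.1005, 0.2501]
ee_rot: [0.973, 0.231, 0.001, 0.0]
ft_force: [0.4, 0.4, -0.0]
grip_width: 0.701
grasp_force: 34.4
```

```bash
python3 -c "
from h import *
rel((.632,-.1007,.213,-63.3))
for c in('scene','top'):
  p=shot(c)
  for d in manip.tip_of(p,'tin')[:2]: print(w(p,d['position']),d['conf'])
  if c=='scene': cv2.imwrite('pics/s7.png',cv2.resize(p['color'][180:330,220:420,::-1],(800,600),interpolation=cv2.INTER_CUBIC))"
```

```text
t 23.48 p [ 0.6313 -0.1005  0.2501] ydeg -63.3 w 59.8 F [ 0.4  0.4 -0. ] g 34.4
[ 0.001 -0.001  0.   ] [0.0005 0.0004 0.0371]
[ 0.63213214 -0.10458203  0.07225874] 0.6
[ 0.63137935 -0.0991272   0.0697765 ] 0.79
[0.61175686 0.05259714 0.00632656] 0.69
```

View pics/s7.png

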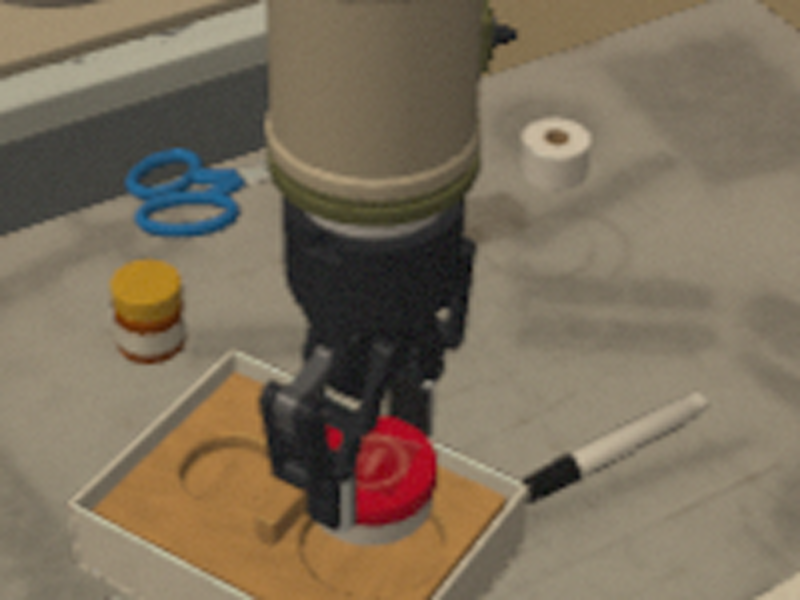

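The tin hangs upright over the large well, and both views place it at the well centre. I'll lower it to just above the seat.

move_arm:
  plan: [0,0,0,0,0,0.01,0.05,0,0,0,0,0,0.018,0.05,0,0,0,0,0,0.024,0.05,0,0,0,0,0,0.028,0.05,0,0,0,0,0,0.032,0.05,0,0,0,0,0,0.035,0.05,0,0,0,0,0,0.036,0.05,0,0,0,0,0,0.036,0.05]

```text
clock: 24.68
position: [0.631, -0.101, 0.2131]
ee_rot: [0.973, 0.231, 0.0, 0.0]
ft_force: [-1.3, -0.2, 3.1]
grip_width: 0.699
grasp_force: 34.7
```

```bash
python3 -c "
from h import *
rel((.632,-.1007,.213,-63.3))"
```

```text
t 24.68 p [ 0.631  -0.101   0.2131] ydeg -63.3 w 59.7 F [-1.3 -0.2  3.1] g 34.7
[ 0. -0. -0.] [0.0011 0.0002 0.0001]
```

Light contact (3 N) at the expected height, so I'll release and retreat.

move_arm:
  plan: [0,0,0,0,0,0,0.072,0,0,0,0,0,0,0.072,0,0,0,0,0,0,0.072,0,0,0,0,0,0,0.072,0,0,0,0,0,-0.04,0.072,0,0,0,0,0,-0.1,0.072,0,0,0,0,0,-0.1,0.065,0,0,0,0,0,-0.1,0.065]

```text
clock: 25.68
position: [0.6308, -0.1011, 0.3125]
ee_rot: [0.973, 0.231, -0.0, 0.0]
ft_force: [-0.7, -0.2, -1.3]
grip_width: 0.758
grasp_force: 0.0
```

```bash
python3 -c "
from h import *
rel((.416,-.1175,.30,-63.3),(.416,-.1175,.197,-63.3))
for c in('scene','top'):
  p=shot(c)
  for n in('tin','jar','insert'):
    for d in manip.tip_of(p,n)[:1]: print(n,w(p,d['position']),d['conf'])
    for d in manip.look_for(p,n)[:1]: print(n,'surf',w(p,d['position']),d['conf'])
"
```

```text
t 25.68 p [ 0.6308 -0.1011  0.3125] ydeg -63.3 w 64.8 F [-0.7 -0.2 -1.3] g 0.0
[ 0.  0. -0.] [-0.1993 -0.0818  0.0125]
[ 0.  0. -0.] [-0.1992 -0.0818  0.1155]
tin [ 0.63121028 -0.1026633   0.03208575] 0.84
tin surf [ 0.6371023  -0.10662336  0.05865909] 0.8
jar [ 0.41036956 -0.11768971  0.00278724] 0.77
jar surf [ 0.42129626 -0.1240262   0.03983028] 0.58
insert [ 0.5929505  -0.12041669  0.0064199 ] 0.92
insert surf [ 0.588854   -0.13594824  0.0426984 ] 0.71
tin [ 0.62608557 -0.10104592  0.02875218] 0.85
tin surf [ 0.62391692 -0.10175728  0.05723518] 0.59
jar [ 4.16734445e-01 -1.17213272e-01  4.16303445e-04] 0.79
jar surf [ 0.4110044  -0.11421688  0.0449283 ] 0.7
insert [ 0.59481112 -0.11865443 -0.00064779] 0.86
insert surf [ 0.57581961 -0.12016013  0.03698564] 0.59
```

move_arm:
  plan: [0,0,0,-0.199,-0.083,0.012,0.065,0,0,0,-0.199,-0.083,0.012,0.065,0,0,0,-0.199,-0.083,0.012,0.065,0,0,0,-0.199,-0.083,0.012,0.065,0,0,0,-0.199,-0.083,0.012,0.065,0,0,0,-0.199,-0.083,0.05,0.065,0,0,0,-0.199,-0.083,0.05,0.065,0,0,0,-0.199,-0.083,0.05,0.065]

```text
clock: 27.38
position: [0.4168, -0.116, 0.2636]
ee_rot: [0.973, 0.231, 0.0, -0.0]
ft_force: [-0.4, -1.1, -0.7]
grip_width: 0.761
grasp_force: 0.0
```

```bash
python3 -c "
from h import *
rel((.4155,-.1172,.193,-63.3))
p=shot('scene')
for s in manip.silhouettes(p,'jar')[:1]: print(rect(p,s['pixels'],.046),rect(p,s['pixels'],0),s['conf'])
cv2.imwrite('pics/s8.png',cv2.resize(p['color'][180:330,200:400,::-1],(800,600),interpolation=cv2.INTER_CUBIC))"
```

```text
t 27.38 p [ 0.4168 -0.116   0.2636] ydeg -63.3 w 65.0 F [-0.4 -1.1 -0.7] g 0.0
[-0.    -0.001  0.001] [-0.0017  0.0005  0.0706]
(array([ 430.3, -124.6]), array([42.4, 91. ]), -20.6, 466) (array([ 380.9, -105.3]), array([45.4, 97.4]), -20.6, 466) 0.65
```

View pics/s8.png

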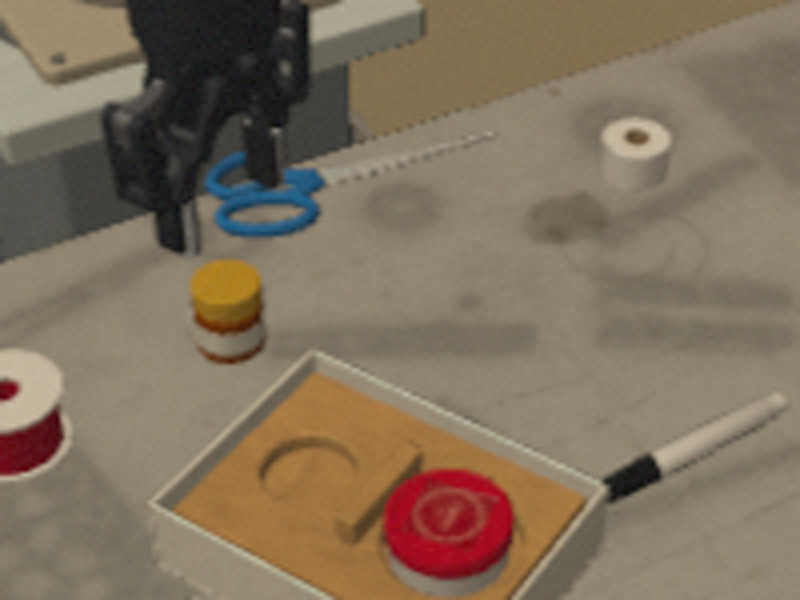

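The tin sits in the large well at (450,525) and stands upright. The fingers are above the jar at (228,310). I'll descend and grip the cap.

move_arm:
  plan: [0,0,0,-0.001,0,0.04,0.065,0,0,0,-0.001,0,0.06,0.065,0,0,0,-0.001,0,0.07,0.065,0,0,0,-0.001,0,0.071,0.065,0,0,0,-0.001,0,0.071,0.028,0,0,0,-0.001,0,0.071,0.028,0,0,0,-0.001,0,0.071,0.028,0,0,0,-0.001,0,0.071,0.028,0,0,0,-0.001,0,0.071,0.028]
  squeeze: 30

```text
clock: 28.6
position: [0.4154, -0.1168, 0.1927]
ee_rot: [0.973, 0.231, 0.001, 0.001]
ft_force: [-1.4, 0.6, 5.1]
grip_width: 0.458
grasp_force: 29.6
```

```bash
python3 -c "
from h import *
rel((.4155,-.1172,.32,-63.3),(.555,-.139,.32,-63.3))"
```

```text
t 28.6 p [ 0.4154 -0.1168  0.1927] ydeg -63.3 w 39.1 F [-1.4  0.6  5.1] g 29.6
[ 0.001 -0.001 -0.   ] [-0.      0.0006 -0.1273]
[ 0.001 -0.001 -0.   ] [ 0.1148  0.0827 -0.1271]
```

move_arm:
  plan: [0,0,0,0,0,-0.05,0.028,0,0,0,0,0,-0.1,0.028,0,0,0,0.04,0.028,-0.11,0.028,0,0,0,0.08,0.057,-0.11,0.028,0,0,0,0.115,0.083,-0.11,0.028,0,0,0,0.115,0.083,-0.11,0.028,0,0,0,0.115,0.083,-0.08,0.028,0,0,0,0.115,0.083,-0.07,0.028,0,0,0,0.115,0.083,-0.07,0.028,0,0,0,0.115,0.083,-0.07,0.028]

```text
clock: 29.85
position: [0.5552, -0.1393, 0.2629]
ee_rot: [0.973, 0.231, 0.001, 0.0]
ft_force: [0.6, 1.2, 0.1]
grip_width: 0.46
grasp_force: 30.7
```

```bash
python3 -c "
from h import *
rel((.555,-.139,.222,-63.3))
for c in('top','scene'):
  p=shot(c)
  for d in manip.tip_of(p,'jar')[:2]: print(w(p,d['position']),d['conf'])
cv2.imwrite('pics/s9.png',cv2.resize(p['color'][180:330,200:400,::-1],(800,600),interpolation=cv2.INTER_CUBIC))"
```

```text
t 29.85 p [ 0.5552 -0.1393  0.2629] ydeg -63.3 w 39.3 F [0.6 1.2 0.1] g 30.7
[ 0.001 -0.001 -0.   ] [-0.0001 -0.0004  0.0409]
[ 0.55863859 -0.14158853  0.06969278] 0.49
[ 0.55192895 -0.14296343  0.07283057] 0.76
```

View pics/s9.png

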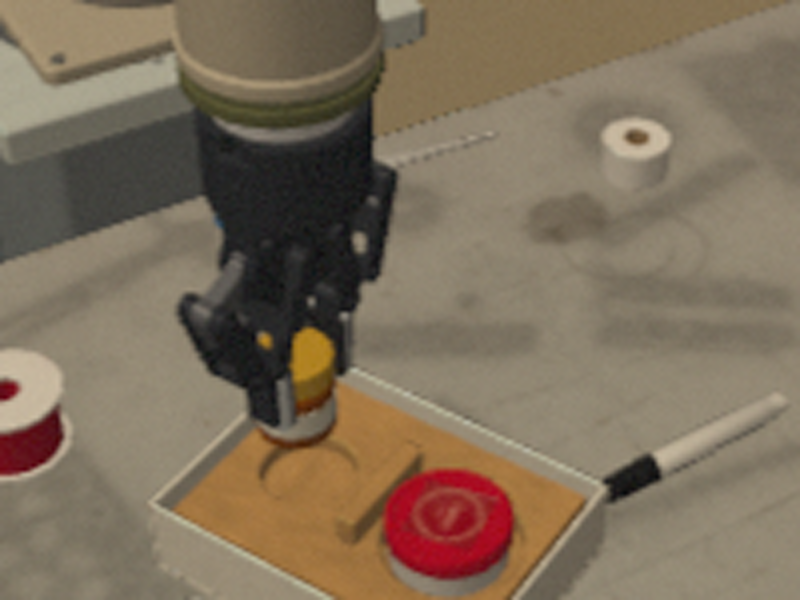

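```bash
python3 -c "
from h import *
p=shot('scene'); Ti=np.linalg.inv(p['cam_to_world']); r=cv2.resize(p['color'][200:320,220:380,::-1],(800,600),interpolation=cv2.INTER_CUBIC)
def ring(c,rad,z,col):
    th=np.linspace(0,6.283,60); P=(Ti@np.c_[c[0]+rad*np.cos(th),c[1]+rad*np.sin(th),0*th+z,0*th+1].T)
    uv=np.c_[P[0]/P[2]*p['fx']+p['cx']-220,P[1]/P[2]*p['fy']+p['cy']-200]*5
    cv2.polylines(r,[uv.astype(np.int32)],True,col,1)
ring((.5553,-.1392),.024,.039,(255,0,0)); ring((.5553,-.1392),.020,.070,(0,255,0)); ring((.5553,-.1392),.020,.116,(0,255,0)); ring((.6315,-.1007),.0315,.056,(255,255,0))
cv2.imwrite('pics/s10.png',r)"
```

```text
(no output)
```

View pics/s10.png

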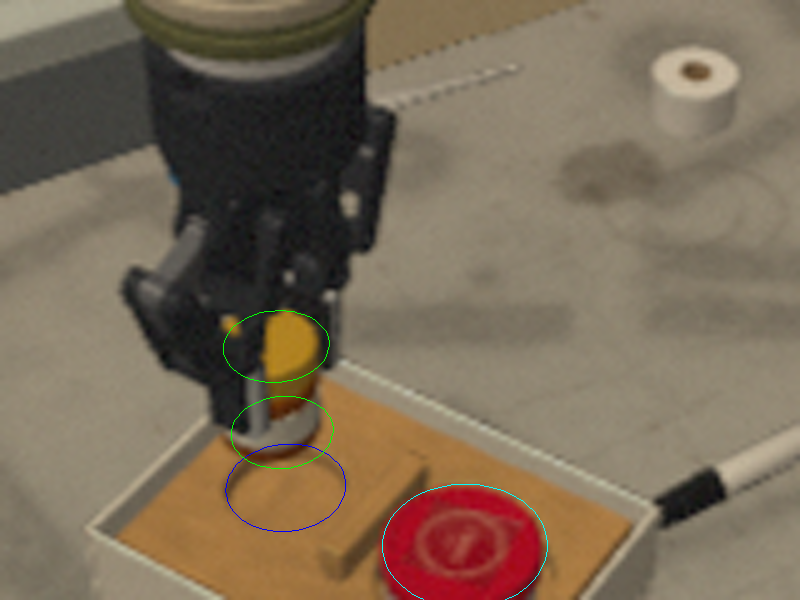

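The well ring (blue) matches. The jar sits about 2 mm left of its predicted place, so I'll add 2 mm along tool x while lowering.

move_arm:
  plan: [0,0,0,0.002,0,0.01,0.028,0,0,0,0.002,0,0.02,0.028,0,0,0,0.002,0,0.026,0.028,0,0,0,0.002,0,0.03,0.028,0,0,0,0.002,0,0.034,0.028,0,0,0,0.002,0,0.038,0.028,0,0,0,0.002,0,0.04,0.028,0,0,0,0.002,0,0.04,0.028]

```text
clock: 31.1
position: [0.5568, -0.1383, 0.2219]
ee_rot: [0.973, 0.231, 0.0, 0.0]
ft_force: [0.1, 0.6, 0.4]
grip_width: 0.456
grasp_force: 31.0
```

```bash
python3 -c "
from h import *
rel((.557,-.138,.221,-63.3))"
```

```text
t 31.1 p [ 0.5568 -0.1383  0.2219] ydeg -63.3 w 38.9 F [0.1 0.6 0.4] g 31.0
[ 0. -0. -0.] [ 0.0003 -0.0002  0.0009]
```

move_arm:
  plan: [0,0,0,0,0,0.001,0.028,0,0,0,0,0,0.001,0.028,0,0,0,0,0,0.001,0.028]

```text
clock: 31.48
position: [0.5569, -0.1382, 0.2218]
ee_rot: [0.973, 0.231, 0.0, 0.0]
ft_force: [-5.1, 0.2, 10.2]
grip_width: 0.457
grasp_force: 32.0
```

move_arm:
  plan: [0,0,0,0,0,0,0.06,0,0,0,0,0,0,0.06,0,0,0,0,0,0,0.06,0,0,0,0,0,0,0.06,0,0,0,0,0,-0.04,0.06,0,0,0,0,0,-0.1,0.06,0,0,0,0,0,-0.15,0.06,0,0,0,-0.15,-0.15,-0.15,0.06,0,0,0,-0.15,-0.15,-0.15,0.06,0,0,0,-0.15,-0.15,-0.15,0.06,0,0,0,-0.15,-0.15,-0.15,0.06,0,0,0,-0.15,-0.15,-0.15,0.06]

```text
clock: 32.98
position: [0.3543, -0.0713, 0.371]
ee_rot: [0.973, 0.231, -0.0, 0.002]
ft_force: [0.5, -0.9, -1.0]
grip_width: 0.709
grasp_force: 0.0
```

```bash
python3 -c "
from h import *
rel()
for c in('top','scene'):
  p=shot(c)
  for n in 'tin jar insert label_roll ribbon_roll marker'.split():
    for d in manip.tip_of(p,n)[:1]: print(c,n,np.round(w(p,d['position']),3),round(d['conf'],2))
cv2.imwrite('pics/s11.png',cv2.resize(p['color'][180:360,200:440,::-1],(800,600),interpolation=cv2.INTER_CUBIC))"
```

```text
t 32.98 p [ 0.3543 -0.0713  0.371 ] ydeg -63.3 w 60.6 F [ 0.5 -0.9 -1. ] g 0.0
top tin [ 0.631 -0.102  0.033] 0.68
top jar [ 0.557 -0.144  0.031] 0.82
top insert [ 0.593 -0.122  0.004] 0.93
top label_roll [ 0.391  0.177 -0.   ] 0.98
top marker [0.616 0.053 0.004] 0.64
scene tin [ 0.63  -0.106  0.031] 0.83
scene jar [ 0.554 -0.143  0.033] 0.58
scene insert [ 0.593 -0.122  0.006] 0.95
scene label_roll [0.391 0.175 0.001] 0.53
scene ribbon_roll [ 0.416 -0.256  0.003] 0.89
scene marker [0.616 0.051 0.003] 0.66
```

View pics/s11.png

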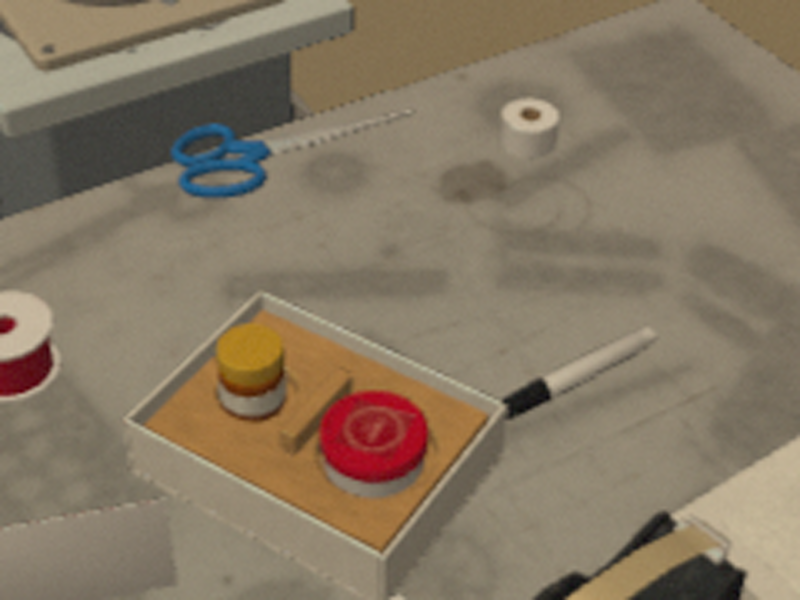

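Both items appear seated and upright, with the supplies untouched. I've now viewed 15 pictures, one over the limit of 14, so I'll view no more. I'll check the jar's seat numerically by fitting an upright cylinder to its silhouettes in both views.

```bash
cat > fit.py <<'E'
from h import *
from scipy.optimize import minimize
P=[shot('top'),shot('scene')]
def mask(p,parts,c,z0):
    Ti=np.linalg.inv(p['cam_to_world']); m=np.zeros((1920,2560),np.uint8); th=np.linspace(0,6.283,40)
    for r,a,b in parts:
        X=np.vstack([np.c_[c[0]+r*np.cos(th),c[1]+r*np.sin(th),0*th+z0+h,0*th+1] for h in(a,b)]).T
        q=Ti@X; uv=np.c_[q[0]/q[2]*p['fx']+p['cx']+.5,q[1]/q[2]*p['fy']+p['cy']+.5]*4
        cv2.fillConvexPoly(m,cv2.convexHull(uv.astype(np.float32)).astype(np.int32),1)
    return m
for n,parts,c0 in (('jar',((.0175,.0,.028),(.02,.028,.046)),(.555,-.14)),('tin',((.030,0,.015),(.0315,.015,.027)),(.6315,-.101))):
    S=[]
    for p in P:
        s=manip.silhouettes(p,n)
        if s: S.append((p,cv2.resize(s[0]['pixels'].astype(np.uint8),(2560,1920),interpolation=cv2.INTER_NEAREST)))
    def cost(v):
        c=0
        for p,s in S:
            m=mask(p,parts,v[:2]/1000,v[2]/1000); c+=1-(m&s).sum()/(m|s).sum()
        return c
    for z in(29,39):
        r=minimize(cost,[c0[0]*1000,c0[1]*1000,z],method='Nelder-Mead',options=dict(initial_simplex=np.array([c0[0]*1000,c0[1]*1000,z])+np.vstack([[0,0,0],np.eye(3)*5])))
        print(n,len(S),r.x.round(1),round(r.fun,3))
E
python3 fit.py
```

```text
jar 2 [ 550.1 -140.7   28.7] 0.218
jar 2 [ 549.9 -140.6   28.6] 0.218
tin 2 [ 628.4 -100.8   29.8] 0.166
tin 2 [ 628.1 -100.7   30.3] 0.165
```

Both bases come out at z ≈ 29 mm, which is the well floor height, so both are seated. Handing in.

```bash
python3 -c "
from workcell import manip
print(manip.hand_in())"
```

```text
the job is handed in; nothing more can be done
None
```

The box is packed and handed in at about 33 s: parcel flat and lengthways, insert level over it, then tin and jar upright in their wells, with the supplies left in place; I viewed 15 pictures, one over the limit of 14.

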